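Re-pin the sliding hand rest at the curing lamp's end of its track

ROBOT

A 7-joint arm with a two-finger parallel gripper is mounted at the origin on the work surface. World frame = base frame: x ahead of the robot, y to its left, z up, the work surface at z = 0. Lengths are in m, angles in rad, forces in N, time in s.
With the tool pointing down it reaches from about 0.4 to 0.9 m from the base axis. Payload 5.6 kg.
Tool frame: the origin (TCP) lies midway between the tips of the shut fingers; the grasp point (between the pads) lies 19 mm behind it; z points along the fingers, y is the line along which they close (so a half turn about z gives the same grasp; the last joint's range is limited). The gripper opens to 92 mm and grips with 3 to 60 N. Pads are 20 mm wide; open, the fingers measure 128 mm over their backs; the gripper's body (75 mm by 189 mm) begins 69 mm behind the grasp point.
Start: joints at [1.21, 0.468, -0.012, 1.603, 0.006, 1.071, -0.056], TCP at [0.203, -0.617, 0.215] pointing down, gripper open.
Joint ranges: [-2.53, 2.53], [-0.31, 2.02], [-1.57, 1.55], [0.28, 2.44], [-1.29, 4.43], [0.15, 1.84], [-2.92, 2.92]. Speed limits (rad/s): [2.57, 2.57, 3.14, 3.14, 3.14, 3.14, 3.14].

INTERFACE

Orientations are given as a 3x3 rotation matrix whose columns are the frame's x, y, z axes.
In Python, from station import env, effector, solver, viewer, workorder, search_frame, tip_of gives the robot as it stands. Calls block until the motion is done:
- env.reach(position, orientation): joint-space move of the TCP to a pose.
- env.movel(position, frame=None, rate=0.15): straight line of the TCP; frame=None keeps the orientation; rate is the mean speed in m/s.
- env.goto_joints(angles): joint-space move.
- effector.release() and effector.grasp(squeeze=None): open the fingers fully, or close them until they stop; squeeze is the grip in N (None keeps the last).
- env.pause(seconds).
- solver.inverse_kinematics(position, orientation): joint angles nearest the present ones, or None.
- env.sense(): the state.
- viewer.read_camera(name): name is "scene" or "top"; returns (picture, depth): 480x640x3 uint8, red, green, blue; 480x640 float32, m along the optical axis (not along the pixel's ray), 0 where there is no reading.
- viewer.camera_info(name): a dict with "intrinsics" (3x3 intrinsics, pixels), "dist_coeffs" ([k1, k2, p1, p2, k3] as OpenCV has them; the pictures are not rectified), "eye" and "rotation" of the camera in the world. Camera axes: x right, y up, looking along -z (the intrinsics and any distortion apply to the point x, -y, -z); pixel columns grow to the right and rows downward; lengths in m; the calibration is good to about 2 mm. A picture is of the moment at which its call begins. camera_info takes no time and is no camera call.
A pose or a line that the arm cannot do raises env.PlanningError and nothing moves.
- workorder.finish_job(): hands the job in; it is judged then, once.
Trained networks look in the newest picture that a camera, given by its name, has taken for a name from the list of things; names that differ only in an ending like _2 or _b are one class to them, and where a whole thing is asked for, a point or a joint stands for the part that bears it (a point fixed in the world has none). Each returns a list of dicts, best first, with "score" (0 to 1); they miss things now and then, are a little off and sometimes report something else, mostly with a low value. They report only what shows in the picture. A call takes as long as a camera call. They do not tell look-alikes from the thing itself.
- search_frame(camera, name): "at" ([x, y, z] in m, in world coordinates, good to about 4 mm: the middle of the surface that is visible of it).
- tip_of(camera, name): "at" ([x, y, z] in m, in world coordinates, good to about 4 mm: a listed point, or the origin of a listed thing).
The state is a dict: "t": time; "joint_positions": joint angles; "joint_velocities": joint speeds; "tau": joint torques, N m; "ee_pos": TCP position; "tcp_rot": TCP orientation; "wrist_force": force on the tool from outside, world axes, zero at the start; "moment": the same for the moment, N m; "gripper_width": finger opening in m; "grasp_force": force on a finger pad.
Only numpy, scipy, OpenCV 4.12 (cv2) and the standard library are available. Lean on these libraries where they do the work, as an engineer would, in place of code of your own. Each camera call takes 0.05 s, during which the arm holds its last target. There are 200 camera calls.

TASK

Move the hand rest to the end of its track where the white dome curing lamp stands, and lock it there: pull the T-handled detent pin up, slide the rest until it is over the last hole at that end, and push the pin fully home. Whatever stands on the track between the rest and the lamp must be lifted off and stood upright on the bare desk, never shoved by the rest; leave everything else where it is, including the thing on the other half of the track.

Things in the scene. Friction and masses are not known exactly. Their poses are not given: they have to be found in the camera images.
- track: Flat aluminium index track fixed to the desk, 140 x 480 mm, 22 mm thick; origin under its centre at desk height, y along its length, x across it (away from the robot side), z up. Five vertical 19 mm holes go right through it in a row at x = -45 mm, y = -130, -65, 0, 65 and 130 mm.
- hole0 (a point): Mouth of the end hole at y = -130 mm of the track (top face, 22 mm above the desk).
- hole4 (a point): Mouth of the end hole at y = +130 mm of the track (top face, 22 mm above the desk).
- rest: White moulded hand rest on an aluminium carriage that slides along the track's y (axes parallel to the track's; origin at desk height on the track's centre line; travel 0 at the start, stops at +-148 mm, 3 N friction, stays where left). The moulded block spans x -20 to 70, y -90 to 90 mm; its upright ends, from 25 to 78 mm above the desk, are good to push on.
- bushing (a point): Centre of the top mouth (61 mm above the desk) of the 17 mm hole in the rest's bushing, a 44 mm square block on the robot side, centre at x = -45 mm, y = 0 of the rest, from 25 to 61 mm above the desk. The pin locks where this is over a track hole; its tapered nose forgives about 2 mm of misalignment.
- pin: Loose steel detent pin with a T-bar, 140 g, home in the bushing and the track's middle hole at the start. Origin on its axis at the underside of the 28 mm flange (61 mm above the desk when home, flange down on the bushing); z up along the pin, x along the T-bar. 16 mm shank, 12 mm tapered nose, reaching 58 mm below the origin. Turned any way about z.
- pin_bar (a point): Centre of the pin's T-bar (80 x 16 x 16 mm), 40 mm above the pin's origin; grip it across, or push its top over the bushing axis (it may lean a little). Spring balls in the bushing hold the pin home: 5 to 15 N to unseat or snap in. The nose is clear of the track after 19 mm of lift (take 26); up to 30 mm the balls grip the shank and it stays up when let go; at 58 mm it is out.
- lamp: White dome curing lamp, 190 mm across, 97 mm high, black mouth; fixed on the desk beyond one end of the track. Origin under its centre. It may be at either end.
- collector: Black roof-shaped dust collector with a round grille, 190 x 180 mm, 83 mm high; fixed beyond the other end of the track. Origin under its centre.
- jar_mid (a point): Centre of a closed round jar, 53 mm across, 52 mm high, white with a black lid, 120 g; stands on the track at one side of the hand rest (centre 48 mm above the desk; 26 mm when on the desk).
- bottle_mid (a point): Centre (half-way up) of a green glass bottle with white cap, 36 mm across its body, 85 mm high, 100 g; stands on the track at the other side of the hand rest (centre 64.5 mm above the desk; 42.5 mm when on the desk). Body of full width up to half height at least.
- jar: The same jar; origin at the centre of its underside.
- bottle: The same green bottle; origin at the centre of its underside.
- pump: White bottle with black cap, 38 mm across, 110 mm high, on the robot's side of the track; loose, to be left alone; origin at the centre of its underside.
- polish1: Small clear polish bottle, 30 mm across, 75 mm high, behind the track; loose, to be left alone; origin at the centre of its underside.
- polish2: Small amber polish bottle, 30 mm across, 75 mm high, behind the track; loose, to be left alone; origin at the centre of its underside.
- bowl: Steel bowl, 96 mm across, 35 mm high, behind the track; loose, to be left alone; origin at the centre of its underside.
- file: Grey nail file lying flat, 150 (its x) x 22 x 6 mm, on the robot's side of the track; loose, to be left alone; origin at the centre of its underside.
- buffer: Grey buffer block lying flat, 95 (its x) x 26 x 26 mm, on the robot's side of the track; loose, to be left alone; origin at the centre of its underside.
Mind the look-alikes: they are no part of the job. What is shaped like the bottle but purple is not meant.

How it is judged:
By the outcome, as a careful person would: the job done as asked, in the order asked, and still so for the second after the job is handed in, with the robot touching nothing.
It also fails if it takes over 72 s, if anything falls off the work surface, if the arm or the gripper's body presses on something with over 40 N, if the wrist force passes 120 N, or if a joint passes its speed limit or range.

## Working session

There is one attempt and no reset: what is moved stays moved. The work goes in short steps, each a Python script; the robot and the scene stay as the last script left them, time stands still between calls to the robot, and variables do not carry over. Pictures are saved under pics/ and viewed, at most 10 in all, crops included, and the job is handed in when it is done.

```bash
ls; mkdir -p pics
python3 - <<'E'
from station import env, effector, solver, viewer, workorder, search_frame, tip_of
import cv2, numpy as np
for c in ("top","scene"):
    p,d=viewer.read_camera(c); cv2.imwrite(f"pics/{c}0.png",p[:,:,::-1])
    i=viewer.camera_info(c); print(c,np.round(i["intrinsics"],1).tolist(),np.round(i["dist_coeffs"],3),np.round(i["eye"],3),np.round(i["rotation"],3).tolist())
    for n in "hole0 hole4 bushing pin_bar lamp collector jar_mid bottle_mid track rest pump".split():
        print(n,[(np.round(r["at"],3).tolist(),round(r["score"],2)) for r in tip_of(c,n)[:3]])
print(env.sense()["t"])
E
```

```text
pics
top [[458.9, 0.0, 316.5], [0.0, 458.9, 238.1], [0.0, 0.0, 1.0]] [-0.001  0.     0.     0.     0.   ] [0.376 0.039 1.214] [[-0.022, 0.982, -0.186], [-1.0, -0.02, 0.016], [0.012, 0.187, 0.982]]
hole0 [([0.538, -0.152, 0.021], 0.98), ([0.518, 0.11, 0.022], 0.82), ([0.442, -0.224, 0.001], 0.68)]
hole4 [([0.538, -0.152, 0.021], 0.98), ([0.518, 0.11, 0.022], 0.82), ([0.442, -0.224, 0.001], 0.68)]
bushing [([0.537, -0.024, 0.061], 0.72), ([0.531, 0.163, 0.065], 0.19)]
pin_bar [([0.534, -0.025, 0.099], 0.52)]
lamp [([0.614, -0.382, -0.002], 0.62)]
collector [([0.564, 0.345, -0.002], 0.58)]
jar_mid [([0.606, -0.187, 0.048], 0.84)]
bottle_mid [([0.374, 0.094, 0.039], 0.7), ([0.532, 0.16, 0.067], 0.66), ([0.726, 0.187, 0.043], 0.49)]
track [([0.574, -0.02, 0.0], 0.86)]
rest [([0.58, -0.017, 0.003], 0.62)]
pump [([0.463, -0.069, -0.002], 0.61)]
scene [[547.0, 0.0, 311.6], [0.0, 547.0, 240.9], [0.0, 0.0, 1.0]] [-0.046  0.     0.     0.     0.   ] [ 1.452 -0.247  0.696] [[0.305, -0.538, 0.786], [0.952, 0.184, -0.243], [-0.013, 0.822, 0.569]]
hole0 [([0.547, -0.151, 0.017], 0.88), ([0.524, 0.109, 0.02], 0.64), ([0.573, -0.016, 0.004], 0.49)]
hole4 [([0.547, -0.151, 0.017], 0.88), ([0.524, 0.109, 0.02], 0.64), ([0.573, -0.016, 0.004], 0.49)]
bushing [([0.536, -0.022, 0.062], 0.63), ([0.606, -0.193, 0.025], 0.51)]
pin_bar [([0.534, -0.021, 0.101], 0.55)]
lamp [([0.611, -0.378, 0.004], 0.66)]
collector [([0.564, 0.353, 0.001], 0.73)]
jar_mid []
bottle_mid [([0.73, 0.189, 0.045], 0.96), ([0.373, 0.097, 0.037], 0.91), ([0.532, 0.164, 0.064], 0.65)]
track [([0.576, -0.017, 0.003], 0.96), ([0.409, 0.178, 0.002], 0.26)]
rest [([0.578, -0.022, -0.002], 0.81), ([0.529, 0.162, 0.019], 0.33)]
pump [([0.463, -0.062, -0.004], 0.74), ([0.533, 0.163, 0.063], 0.58)]
1.2
```

View pics/top0.png

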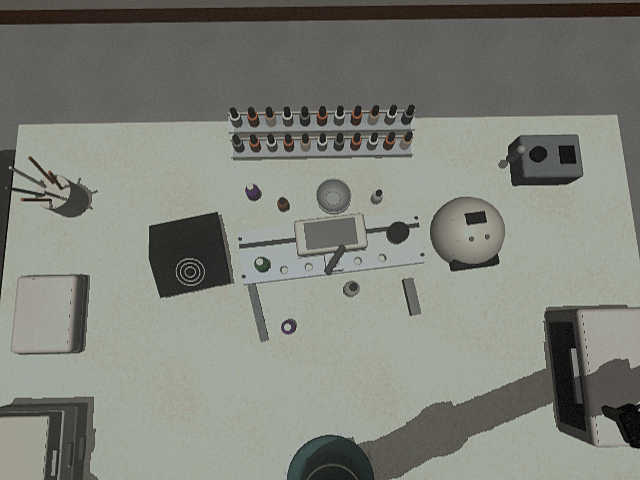

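View pics/scene0.png

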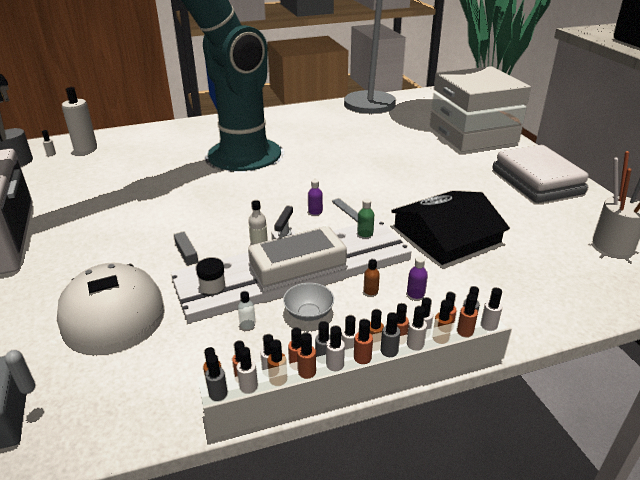

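The top view shows the lamp at px (468,230), the collector at (190,255) and the rest at (331,234), with the T-bar at (337,260). That puts the target hole at the −y end (hole0).
- **Jar:** only one candidate, the black lid at (397,232), between the rest and the lamp. The bowl (333,195) and pump (351,288) are different in shape.
- **Bottle:** the green one at (262,264) stands on the other half of the track and stays. The purple look-alikes are at (289,326) and (253,192).

I'll now refine the holes and bar, with one close crop.

```bash
cat > h.py <<'E'
from station import env, effector, solver, viewer, workorder, search_frame, tip_of
import cv2, numpy as np
def rays(c,uv):
    i=viewer.camera_info(c)
    n=cv2.undistortPoints(np.float64(uv).reshape(-1,1,2),np.array(i["intrinsics"]),np.array(i["dist_coeffs"])).reshape(-1,2)
    return np.array(i["eye"]),np.c_[n[:,0],-n[:,1],-np.ones(len(n))]@np.array(i["rotation"]).T
def on_plane(c,uv,z):
    e,r=rays(c,uv); return e+r*((z-e[2])/r[:,2])[:,None]
def cloud(c,d):
    v,u=np.nonzero(d>0); e,r=rays(c,np.c_[u,v]); return e+r*d[v,u][:,None],np.c_[u,v]
def down(phi):  # tool z down, closing axis (y) at world angle phi
    y=np.array([np.cos(phi),np.sin(phi),0]); z=np.array([0,0,-1.]); return np.c_[np.cross(y,z),y,z]
E
python3 - <<'E'
from h import *
p,d=viewer.read_camera("top")
cv2.imwrite("pics/crop1.png",cv2.resize(p[190:310,230:430,::-1],None,fx=4,fy=4,interpolation=cv2.INTER_CUBIC))
P,uv=cloud("top",d)
near=np.hypot(P[:,0]-.535,P[:,1]+.023)<.055
b=P[near&(P[:,2]>.09)]; c,(w,h),a=cv2.minAreaRect((b[:,:2]*1000).astype(np.float32))
m=b.mean(0); e=np.linalg.svd(b[:,:2]-m[:2])[2][0]; print("bar",len(b),m,c,w,h,a,e)
s=P[(np.hypot(P[:,0]-.606,P[:,1]+.187)<.05)&(P[:,2]>.065)]; print("jar lid",len(s),s.mean(0),(s.min(0)+s.max(0))/2)
for n in ("top",):
  for k in range(3):
    viewer.read_camera(n); print([(np.round(tip_of(n,x)[0]["at"],4).tolist()) for x in("bushing","pin_bar","jar_mid","pump")], [np.round(r["at"],4).tolist() for r in tip_of(n,"hole0")[:2]])
E
```

```text
bar 220 [ 0.5317983  -0.02158893  0.10867706] (532.6000366210938, -22.20184898376465) 16.428565979003906 80.07669067382812 56.7455940246582 [-0.83510511  0.55009041]
jar lid 333 [ 0.60421831 -0.18806836  0.07419915] [ 0.60444791 -0.18795936  0.0724472 ]
[[0.5381, -0.026, 0.0625], [0.5342, -0.0239, 0.1005], [0.6069, -0.1894, 0.0504], [0.4625, -0.0664, 0.0007]] [[0.5435, -0.1488, 0.0151]]
[[0.5371, -0.0248, 0.0614], [0.5339, -0.022, 0.1048], [0.6092, -0.1858, 0.0481], [0.4653, -0.0702, -0.002]] [[0.5466, -0.149, 0.0198], [0.5194, 0.1101, 0.0225]]
[[0.5348, -0.026, 0.0626], [0.5354, -0.0232, 0.1018], [0.6074, -0.1886, 0.0456], [0.464, -0.0693, 0.0006]] [[0.5196, 0.1091, 0.0199], [0.5423, -0.1514, 0.0187]]
```

View pics/crop1.png

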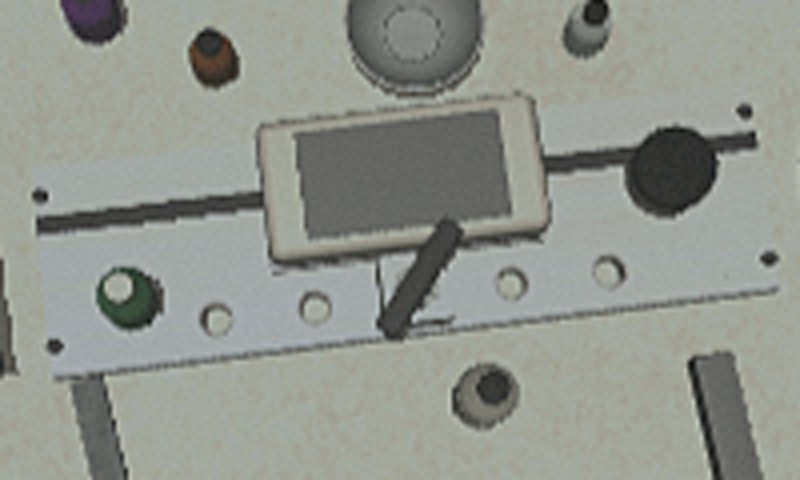

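The crop confirms the choices. The black-lidded jar is at crop px (671,170), the T-bar runs from (393,330) to (450,228), and the free holes are at (218,319), (316,308), (512,283) and (609,271). Jar first.

Run:
```python
from h import *
px=np.array([(218,319),(316,308),(512,283),(609,271)])/4+[230,190]-.375
H=on_plane("top",px,.022); print(np.round(H,4).tolist()); v=H[0]-H[3]; print("yaw",np.arctan2(-v[0],v[1]),np.linalg.norm(v),"centre",H.mean(0))
p,d=viewer.read_camera("top"); P,_=cloud("top",d)
q=(.40,-.34); near=P[np.hypot(P[:,0]-q[0],P[:,1]-q[1])<.085]; print("place maxz",near[:,2].max(),len(near))
phi=.08; R=down(phi)
# pick the half-turn with least motion of last joint
c=[(solver.inverse_kinematics([.6055,-.188,.17],down(phi+k)),phi+k) for k in(0,np.pi)]
q0=np.array(env.sense()["joint_positions"]); c=[(a,b) for a,b in c if a is not None]; a,phi=min(c,key=lambda t:abs(t[0][6])); print(phi,np.round(a,2)); R=down(phi)
env.reach([.6055,-.188,.17],R)
env.movel([.6055,-.188,.038],rate=.12)
effector.grasp(15); s=env.sense(); print(s["gripper_width"],s["grasp_force"],s["wrist_force"],s["t"])
if .045<s["gripper_width"]<.06:
    env.movel([.6055,-.188,.20],rate=.2)
    env.reach([*q,.20],R); env.movel([*q,.05],rate=.2); env.movel([*q,.0165],rate=.05)
    s=env.sense(); print(s["wrist_force"],s["gripper_width"])
    effector.release(); env.movel([*q,.2],rate=.2)
s=env.sense(); print(s["ee_pos"],s["t"])
p,d=viewer.read_camera("top"); print([np.round(r["at"],3).tolist() for r in tip_of("top","jar_mid")],[np.round(r["at"],4).tolist() for r in tip_of("top","bushing")])
cv2.imwrite("pics/top2.png",p[:,:,::-1])
```

```text
[[0.5204, 0.1057, 0.022], [0.5263, 0.0417, 0.022], [0.5401, -0.0871, 0.022], [0.5467, -0.1511, 0.022]]
yaw 0.1021784218362187 0.25814915648457126 centre [ 0.53337768 -0.02271275  0.022     ]
place maxz 0.009075501579169698 3320
0.08 [ 0.63  0.55 -0.53  1.66  0.32  1.02  0.08]
0.05270374366921402 15.000042974716052 [ 0.07100975 -0.35240707  0.54754867] 6.2417
[-0.22382713 -0.36046053 -0.63006872] 0.05242961109670267
[ 0.39928719 -0.3395435   0.19891466] 11.7083
[[0.402, -0.34, 0.026]] [[0.5372, -0.0249, 0.0616], [0.464, -0.0674, -0.0004]]
```

The jar is upright on the desk. Next I grip the T-bar across, lift 26 mm and check.

Run:
```python
from h import *
B=np.array([.5332,-.0225]); R=None
for k in(0,-np.pi):
    a=solver.inverse_kinematics([*B,.16],down(.988+k))
    print(k,None if a is None else np.round(a,2))
    if a is not None and abs(a[6])<2.5 and (R is None or abs(a[6])<best): R=down(.988+k); best=abs(a[6])
env.reach([*B,.20],R); env.movel([*B,.088],rate=.12)
print("down",env.sense()["wrist_force"])
effector.grasp(45); s=env.sense(); print(s["gripper_width"],s["grasp_force"],np.round(s["wrist_force"],2),np.round(s["ee_pos"],4)); z0=s["ee_pos"][2]
if .012<s["gripper_width"]<.02:
    p=s["ee_pos"]; env.movel([p[0],p[1],.088+.026],rate=.04); s=env.sense(); print("lifted",s["ee_pos"][2]-z0,np.round(s["wrist_force"],2),s["gripper_width"],s["t"])
    v,d=viewer.read_camera("top"); print([np.round(r["at"],4).tolist() for r in tip_of("top","pin_bar")])
    v,d=viewer.read_camera("scene"); print([np.round(r["at"],4).tolist() for r in tip_of("scene","pin_bar")]); cv2.imwrite("pics/scene3.png",cv2.resize(v[160:340,150:430,::-1],None,fx=2.5,fy=2.5))
```

```text
0 [ 0.63  0.48 -0.82  1.9   0.43  0.95  0.59]
-3.141592653589793 [ 0.23  0.36 -0.3   1.92  0.14  0.88 -2.3 ]
down [ 0.23004596  0.2818658  -0.53761327]
0.015677321804291836 44.984465427696705 [ 1.24  0.19 -1.14] [ 0.5333 -0.0223  0.088 ]
lifted 0.02695463580034195 [-1.31 -0.94  4.23] 0.015486863036181055 16.1917
[[0.4649, -0.0684, 0.0023], [0.5366, -0.0214, 0.1293]]
[[0.5332, -0.0213, 0.1249]]
```

View pics/scene3.png

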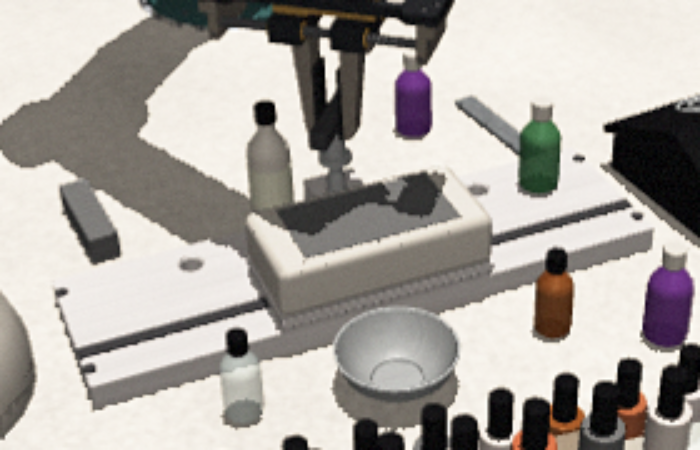

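The crop shows the T-bar held in the fingers at (330,130), with the flange raised off the bushing at (335,155–185). Measured bar height is about 0.127, so the lift is about 26 mm. I'll slide in segments along the track, checking the force each time.

Run:
```python
from h import *
yaw=.102; u=np.array([np.sin(yaw),-np.cos(yaw)]); n=np.array([np.cos(yaw),np.sin(yaw)])
s=env.sense(); S=np.array(s["ee_pos"]); z=.114; S[:2]=[.5333,-.0223]; off=0.
for D in (.01,.04,.07,.10,.13):
    env.movel([*(S[:2]+u*D+n*off),z],rate=.06); s=env.sense(); f=np.array(s["wrist_force"])
    print(D,"along %.1f lat %.1f z %.1f"%(f[:2]@u,f[:2]@n,f[2]),np.round(s["ee_pos"],4),s["gripper_width"])
    if abs(f[:2]@n)>25 or abs(f[:2]@u)>25: print("stop");break
print(s["t"],np.round(s["moment"],2))
v,d=viewer.read_camera("scene"); print([[np.round(r["at"],4).tolist() for r in tip_of("scene",k)[:2]] for k in("pin_bar","bushing","rest","hole0")]); cv2.imwrite("pics/scene4.png",cv2.resize(v[160:340,130:410,::-1],None,fx=2.5,fy=2.5))
```

```text
0.01 along -0.3 lat -0.2 z 3.3 [ 0.5348 -0.0326  0.1142] 0.01579121207147727
0.04 along 0.6 lat 1.7 z 2.6 [ 0.5374 -0.0635  0.1139] 0.01587088512629571
0.07 along 0.7 lat 1.1 z 2.0 [ 0.5403 -0.0931  0.1139] 0.01582341241734842
0.1 along -0.3 lat 0.8 z 1.1 [ 0.5434 -0.123   0.1139] 0.01560359320958183
0.13 along 0.8 lat -0.4 z -0.1 [ 0.5464 -0.153   0.1139] 0.015356395780995204
19.3083 [-0.27 -0.38 -0.01]
[[[0.5478, -0.151, 0.125]], [[0.5482, -0.1491, 0.0614]], [[0.5909, -0.1474, -0.002]], [[0.5216, 0.1063, 0.0187], [0.547, -0.152, 0.0216]]]
```

View pics/scene4.png

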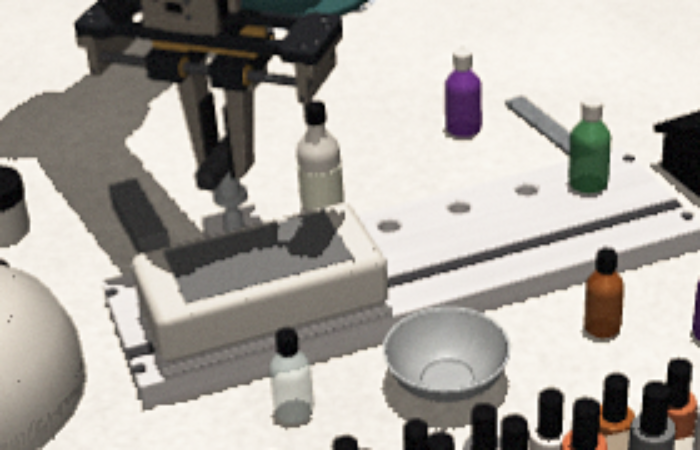

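The rest has followed to the lamp end and the jar is clear. Now I push the pin down in steps, with a force check.

Run:
```python
from h import *
s=env.sense(); xy=[.5464,-.1516]
for z in (.108,.104,.100,.094,.090,.0875,.0865):
    env.movel([*xy,z],rate=.05); s=env.sense(); f=s["wrist_force"]; print(z,np.round(f,1),np.round(s["ee_pos"],4),round(s["gripper_width"],4))
    if abs(f[2])>28: print("stop"); break
print(s["t"])
v,d=viewer.read_camera("scene"); print([[np.round(r["at"],4).tolist() for r in tip_of("scene",k)[:1]] for k in("pin_bar","bushing")])
```

```text
0.108 [ 2.4 -1.7 -4.8] [ 0.546  -0.1516  0.1073] 0.0157
0.104 [ 2.2 -0.8 -5. ] [ 0.5461 -0.1516  0.1034] 0.0159
0.1 [ 0.9 -0.9 -5. ] [ 0.5461 -0.1516  0.0994] 0.016
0.094 [ 0.6 -0.2 -5.8] [ 0.546  -0.1514  0.0932] 0.016
0.09 [ 0.8 -0.9 -6.3] [ 0.5461 -0.1515  0.0894] 0.0159
0.0875 [ 0.5 -1.4  0.4] [ 0.5466 -0.1516  0.0879] 0.0159
0.0865 [-1.8 -0.4  7.8] [ 0.5468 -0.1517  0.0878] 0.0154
21.3417
[[[0.5471, -0.1524, 0.101]], [[0.549, -0.1519, 0.0658]]]
```

It snapped in, and the z at contact matches the starting home height. I'll release, press the bar top with shut fingers to be sure, then retreat and look.

Run:
```python
from h import *
xy=[.5466,-.1516]
effector.release(); env.movel([*xy,.15],rate=.1); effector.grasp(10)
env.movel([*xy,.114],rate=.08); 
for z in np.arange(.111,.102,-.001):
    env.movel([*xy,z],rate=.03); s=env.sense(); f=s["wrist_force"][2]
    if abs(f)>18: break
print("press",z,f,s["ee_pos"])
env.movel([*xy,.2],rate=.15); env.reach([.35,-.25,.35],np.array(env.sense()["tcp_rot"])); print(env.sense()["t"])
for c in("scene","top"):
    v,d=viewer.read_camera(c); print(c,[[np.round(r["at"],4).tolist() for r in tip_of(c,k)[:2]] for k in("pin_bar","bushing","rest","jar","pump","bottle")])
    cv2.imwrite(f"pics/{c}5.png",v[:,:,::-1])
```

```text
press 0.107 18.742754828093215 [ 0.54722348 -0.15167512  0.10935074]
28.45
scene [[[0.5472, -0.1524, 0.0991], [0.5477, -0.1547, 0.0624]], [[0.5473, -0.1531, 0.065], [0.4102, 0.1763, -0.0006]], [[0.591, -0.15, 0.001], [0.5268, 0.1675, 0.0205]], [[0.3971, -0.3453, 0.0024], [0.5486, -0.152, 0.0993]], [], [[0.3741, 0.1009, -0.0005], [0.7314, 0.1867, 0.0015]]]
top [[[0.6919, 0.1102, -0.0003], [0.547, -0.1532, 0.1035]], [[0.5483, -0.1562, 0.0608], [0.5436, -0.148, 0.0615]], [[0.5948, -0.1478, 0.0024], [0.5756, -0.0177, -0.0002]], [[0.3994, -0.3457, -0.0017]], [[0.7158, -0.0265, -0.0019]], [[0.5325, 0.1652, 0.0219], [0.3742, 0.0925, -0.0]]]
```

View pics/scene5.png

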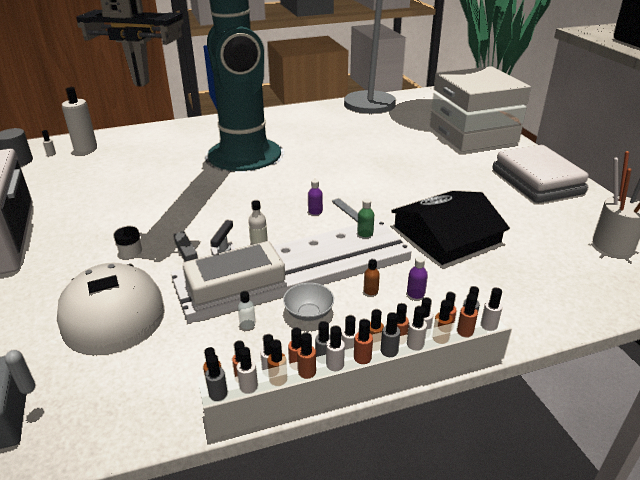

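The rest is at the lamp end with the pin home: the bar top is at 109 mm, seen at (222,235). The jar stands upright on the desk at (127,242), the green bottle is untouched at (366,218), and everything else is in place.

```bash
python3 -c "
from station import workorder; print(workorder.finish_job())"
```

```text
the job is handed in; nothing more can be done
None
```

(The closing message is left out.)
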